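# Lock the chopper lid and hold its button at slow speed

### The arm

A 6-joint arm with a two-finger parallel gripper is mounted at the origin on a cart in front of the work surface, level with it; the furniture and walls round the work are solid. World frame = base frame: x ahead of the robot, y to its left, z up, the work surface at z = 0. Lengths are in mm, angles in rad, forces in N, time in s.
With the tool pointing down it reaches from about 350 to 875 mm from the base axis. Payload 15.5 kg.
Tool frame: the origin (TCP) lies at the very end of the fingers, on their centre line; the grasp point (between the pads) lies 19 mm behind it; z points along the fingers, y is the direction in which the jaws open and shut (so a half turn about z gives the same grasp; the last joint's range is limited). The gripper opens to 85 mm and grips with 20 to 120 N. Pads are 22 mm wide; open, the fingers measure 114 mm over their backs; the gripper's body (76 mm by 85 mm) begins 54 mm behind the grasp point. The pads swing forward as they close: fully open they stand 13 mm farther back than shut.
Start: joints at [1.073, 0.494, 1.345, -0, 1.302, -0.096], TCP at [244.418, 575.227, 231.277] pointing down, gripper open.
Joint ranges: [-2.91, 2.91], [-0.82, 2.16], [0.22, 2.67], [-1.22, 4.37], [0.12, 2.79], [-3.08, 3.08]. Speed limits (rad/s): [1.89, 1.89, 2.57, 3.01, 3.01, 3.01].

### API

Orientations are given as a unit quaternion [x, y, z, w].
In Python, from rig import sense, capture, camera_info, ticket gives the robot as it stands.
- The arm moves only by the tool carry_out, never from a script. Its arguments are lists of equal length, an entry for each row: "xyz": the shift along the tool's x, y, z in cm, a list of three; "rot": the turn, a rotation vector about the tool's x, y, z in rad, a list of three. In form: {"xyz": [[x, y, z], ...], "rot": [[ax, ay, az], ...]}. A call has 1 to 8 rows; each row shifts and turns the commanded pose from where the row before left it, along the tool's axes as they then stand; what a row does not reach is not made up. A row lasts 1/10 s, in which the tool goes at most 50 mm and 8.59 degrees, less where a joint would pass 70% of its speed; a pose out of reach is approached as far as the arm can. A call with a gripper value outside its range is refused whole. "gripper" is the opening, from 0 (shut) to 1 (fully open), set as the call begins (left out, the last holds). The fingers move at their own pace and stop on an object; "force" is the grip in N (left out, the last holds). Time passes only in rows, so rows that do not move let the fingers close. It gives the time, the measured TCP pose, the force and the opening at its end, in the units of the state.
- sense(): the state, without advancing time (a new reading comes with each control period).
- capture(name): name is "side" or "top"; returns (picture, depth): 480x640x3 uint8, blue, green, red; 480x640 float32, mm along the optical axis (not along the pixel's ray), 0 where there is no reading.
- camera_info(name): a dict with "K" (3x3 intrinsics, pixels), "extrinsics" (4x4, takes a point from camera to world coordinates). Camera axes: x right, y up, looking along -z (the intrinsics and any distortion apply to the point x, -y, -z); pixel columns grow to the right and rows downward; lengths in mm; the calibration is good to about 2 mm. A picture is of the moment at which its call begins. camera_info takes no time and is no camera call.
- ticket.sign_off(): hands the job in, once; it reports no verdict.
The state is a dict: "time_s": time; "qpos": joint angles; "dq": joint speeds; "joint_efforts": joint torques, N m; "eef_pos": TCP position; "eef_rot": TCP orientation; "wrist_force": force on the tool from outside, world axes, zero at the start; "ft_torque": the same for the moment, N m; "width": finger opening in mm.
Only numpy, scipy, OpenCV 4.12 (cv2) and the standard library are available. Lean on these libraries where they do the work, as an engineer would, in place of code of your own. Each camera call takes 0.05 s, during which the arm holds its last target.

### The job

The mini chopper on the worktop has been washed and put together and needs a slow test run: turn its lid clockwise (seen from above) all the way to its stop, so that the lid's grip bar points straight at the round button, then let go of the lid. Only then press the round button down with the fingers until its top is flush with the metal collar round it - that is the slow speed, so never push it to the bottom - and keep it there for at least two seconds; the program finishes still holding the button at that depth. Leave the food, the mug and the spoon round it where they are.

Things in the scene. Friction and masses are not known exactly. Their poses are not given: they have to be found in the camera images.
- chopper: Fixed mini chopper, 216 x 124 mm: white base 38 mm high, at its front (-x end) a white console 82 mm high with the round button, behind it a clear bowl with a grey twist lid. Origin on the worktop under its middle; x from button to lid (away from the robot at yaw 0), z up. Button axis at x = -58 mm, lid axis at x = +56 mm, both y = 0. A catch 105 mm high stands between them at x = -9 mm.
- chopper_lid (a joint): Turn of the lid about its vertical axis, rad: grows clockwise seen from above, 0 = open end, 1.2 = fully locked at its stop. It stays where it is left (friction about 0.12 N m). Starts between 0 and 0.3.
- lid_grip (a point): Middle of the lid's grip bar, on the lid's axis, 126 mm above the worktop. Lid: disc 100 mm across, flat top at 110 mm. Bar on it: 66 long, 18 thick, 28 high, top at 138 mm; in the chopper's frame its length lies (1.2 - joint value) rad counterclockwise from the x axis, so along x, at the button, when locked. Site axes turn with the lid; parallel to the chopper's at joint 0.
- chopper_button (a joint): Travel of the spring-loaded round button, m: 0 = released, grows downward, 0.008 = top flush with the collar, 0.014 = bottom. It takes 2 N to start, about 6 N at flush and 9 N at the bottom (500 N/m), and springs back when let go.
- button_top (a point): Centre of the flat top of the metal button, 49 mm across; 98 mm above the worktop when released, 90 mm when flush with the rim of the fixed steel collar round it (60 mm across outside, 51 mm inside, rim 90 mm above the worktop, 8 mm above the console). Moves with the button.
- garlic: Garlic bulb, 55 mm across and high, standing to the chopper's left (its +y side). Leave alone.
- onion: Red onion, about 82 mm across and high, standing to the chopper's left. Leave alone.
- tomato: Tomato, 65 mm across and 66 mm high, standing to the chopper's right. Leave alone.
- tea_mug: Cream mug, 78 mm across, 101 mm high, at the left of the worktop. Leave alone. (Behind it a bread bin; above that, from x about 0.6 m back and y above 0.1 m, hangs a wall cabinet 0.5 m over the worktop: keep the arm clear.)
- teaspoon: Steel teaspoon, 138 mm long, lying at the left of the worktop. Leave alone.
- carrot: Carrot, 170 mm long, lying at the far left of the worktop. Leave alone.
- lemon: Lemon, 75 mm long, 59 mm high, at the right of the worktop. Leave alone.

How it is judged:
By the outcome, as a careful person would: the job done as asked, in the order asked, and still so for the second after the job is handed in, while the arm keeps its last pose, push and grip.
It also fails if it takes over 45 s, if anything falls off the work surface, if the arm or the gripper's body presses on something with over 40 N, if the wrist force passes 120 N, or if a joint passes its speed limit or range.

## Working session

There is one attempt and no reset: what is moved stays moved. The work goes in short steps, Python scripts to look and compute and a tool call to move; the robot and the scene stay as the last step left them, time stands still between calls to the robot, and variables do not carry over. Pictures are saved under pics/ and viewed, and the job is handed in when it is done.

Besides the shell and the picture viewer there is one more tool, called after ">>>" as name(argument=value, ...) on one line, values as JSON. carry_out: Moves the arm, as the interface text tells. Its arguments: {"type":"object","properties":{"xyz":{"type":"array","items":{"type":"array","items":{"type":"number"}}},"rot":{"type":"array","items":{"type":"array","items":{"type":"number"}}},"gripper":{"type":"number"},"force":{"type":"number"}},"required":["xyz","rot"]}

```bash
ls; mkdir -p pics; python3 - <<'E'
from rig import sense,capture,camera_info
import cv2,numpy as np
print(sense())
for n in("top","side"):
    p,d=capture(n); cv2.imwrite(f"pics/{n}0.png",p); np.save(f"{n}0.npy",d)
    print(n,camera_info(n))
E
```

```text
pics
{'time_s': 0.0, 'qpos': array([ 1.07347532e+00,  4.94185178e-01,  1.34612084e+00,  7.86995021e-06,
        1.30250455e+00, -9.54992954e-02]), 'dq': array([ 4.02016457e-04, -1.73424188e-03,  3.88987593e-04, -3.76468815e-04,
        1.20036559e-03, -4.32588387e-05]), 'joint_efforts': array([-2.18755798e-03, -8.82153153e+01, -3.83858442e+01, -2.20656616e-04,
        1.00267582e-02, -1.03677399e-05]), 'eef_pos': array([244.25864679, 574.90729282, 230.70250269]), 'eef_rot': array([ 1.99562936e-01,  9.79884822e-01, -5.81292567e-04, -1.81497500e-04]), 'wrist_force': array([ 0.19897911,  0.62397549, -0.4898001 ]), 'ft_torque': array([-0.036767  , -0.05401278, -0.03618824]), 'width': 85.46527788889448}
top {'K': array([[593.71602526,   0.        , 321.59375362],
       [  0.        , 593.71602526, 249.60817049],
       [  0.        ,   0.        ,   1.        ]]), 'extrinsics': array([[-4.73992649e-02,  8.79821097e-01, -4.72935669e-01,
        -2.62093938e+02],
       [-9.98871113e-01, -4.32341560e-02,  1.96801268e-02,
         5.84992754e+01],
       [-3.13198374e-03,  4.73334601e-01,  8.80877146e-01,
         1.53864227e+03],
       [ 0.00000000e+00,  0.00000000e+00,  0.00000000e+00,
         1.00000000e+00]])}
side {'K': array([[476.90130668,   0.        , 315.66144471],
       [  0.        , 476.90130668, 232.54862006],
       [  0.        ,   0.        ,   1.        ]]), 'extrinsics': array([[-8.48082877e-01,  2.07646040e-01, -4.87481851e-01,
        -2.44320340e+02],
       [-5.29303963e-01, -3.74273835e-01,  7.61417369e-01,
         1.20321784e+03],
       [-2.43464005e-02,  9.03771109e-01,  4.27323103e-01,
         7.51697972e+02],
       [ 0.00000000e+00,  0.00000000e+00,  0.00000000e+00,
         1.00000000e+00]])}
```

View pics/top0.png

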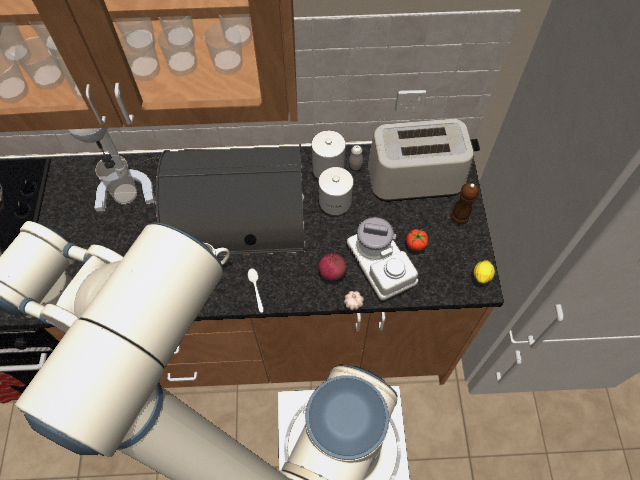

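View pics/side0.png

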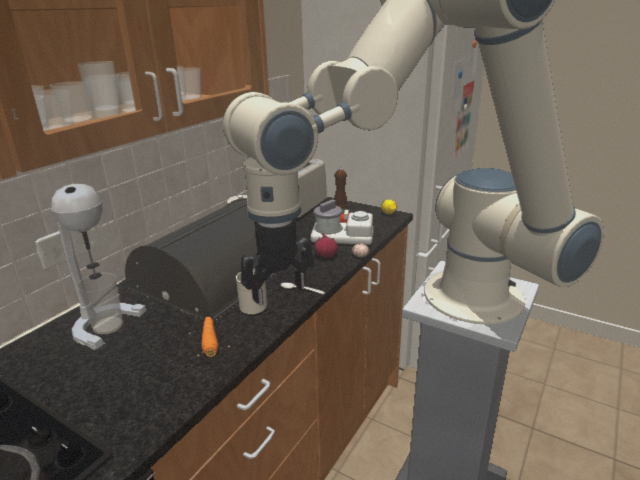

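The chopper is at about (382,255) in the top view (lid about (376,233), button about (396,266)). The start pose of the gripper is near the mug. I'll zoom in.

```bash
python3 - <<'E'
import cv2
p=cv2.imread("pics/top0.png")[200:310,325:445]
cv2.imwrite("pics/z1.png",cv2.resize(p,None,fx=5,fy=5,interpolation=cv2.INTER_CUBIC))
p=cv2.imread("pics/side0.png")[190:265,300:400]
cv2.imwrite("pics/z2.png",cv2.resize(p,None,fx=7,fy=7,interpolation=cv2.INTER_CUBIC))
E
```

```text
(no output)
```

View pics/z1.png

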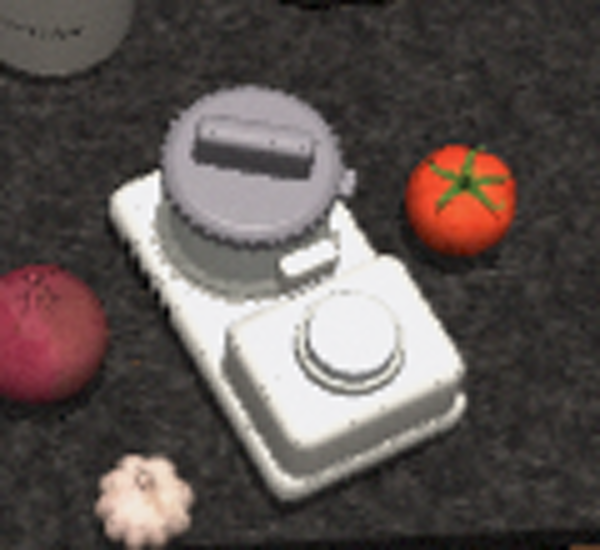

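View pics/z2.png

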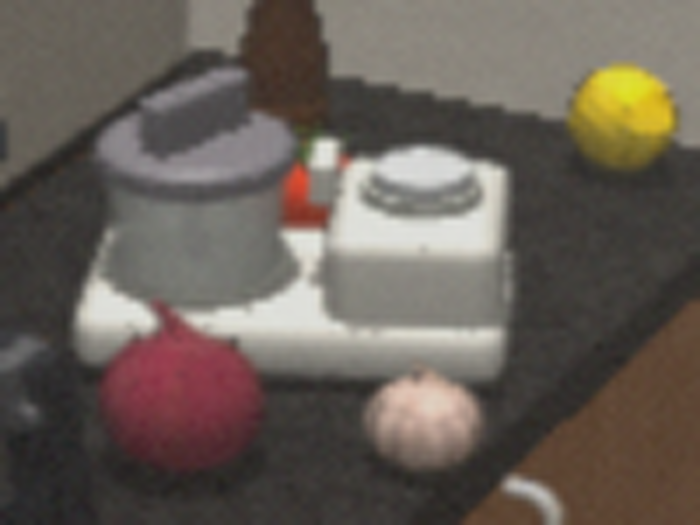

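```bash
cat > h.py <<'E'
import cv2,numpy as np
from rig import camera_info
def cloud(n,d):
    c=camera_info(n);K=c["K"];T=np.array(c["extrinsics"])
    v,u=np.mgrid[0:480,0:640]
    x=(u-K[0,2])/K[0,0]*d; y=(v-K[1,2])/K[1,1]*d
    P=np.stack([x,-y,-d],-1)
    return P@T[:3,:3].T+T[:3,3]
def ray(n,u,v,z):
    c=camera_info(n);K=c["K"];T=np.array(c["extrinsics"])
    r=T[:3,:3]@np.array([(u-K[0,2])/K[0,0],-(v-K[1,2])/K[1,1],-1]);o=T[:3,3]
    return o+r*(z-o[2])/r[2]
E
python3 - <<'E'
from h import *
for n in("top","side"):
    d=np.load(n+"0.npy");P=cloud(n,d)
    sl=(slice(200,310),slice(325,445)) if n=="top" else (slice(190,265),slice(300,400))
    Q=P[sl].reshape(-1,3);
    print(n,np.histogram(Q[:,2],bins=np.arange(-10,160,5)))
    near=Q
    for lo,hi in((104,116),(131,145),(93,104),(78,86)):
        S=Q[(Q[:,2]>lo)&(Q[:,2]<hi)&(Q[:,0]>300)&(Q[:,0]<640)&(Q[:,1]<50)]
        if len(S)>5:
            c,(w,h),a=cv2.minAreaRect(S[:,:2].astype(np.float32))
            e=cv2.minEnclosingCircle(S[:,:2].astype(np.float32))
            print(lo,len(S),S.mean(0),"rect",c,w,h,a,"circ",e)
# rays
Z=lambda u,v:(325+(u+.5)/5-.5,200+(v+.5)/5-.5)
print("button",ray("top",*Z(351,336),98))
print("barend",ray("top",*Z(202,117),138),ray("top",*Z(315,131),138))
print("lid l/r/t/b",[ray("top",*Z(*q),110) for q in((162,165),(342,165),(252,85))])
E
```

```text
top (array([ 657, 3196, 3344,  799,   89,   78,  139,  213,  340,  437,  375,
        307,  223,  210,  142,  115,  155,  296,  398,  159,  102,  187,
        190,  322,  279,   65,   20,   26,   40,   79,   25,    0,    1]), array([-10,  -5,   0,   5,  10,  15,  20,  25,  30,  35,  40,  45,  50,
        55,  60,  65,  70,  75,  80,  85,  90,  95, 100, 105, 110, 115,
       120, 125, 130, 135, 140, 145, 150, 155]))
104 670 [ 544.24776218 -125.58513243  109.51302848] rect (519.8392944335938, -125.68588256835938) 105.7173843383789 167.9618682861328 87.90808868408203 circ ((517.6237182617188, -141.61720275878906), 90.22048950195312)
131 140 [ 552.87593128 -123.29921154  137.12122543] rect (552.410400390625, -123.64350891113281) 63.829193115234375 20.899696350097656 70.49947357177734 circ ((550.2959594726562, -122.89471435546875), 31.985620498657227)
93 375 [ 476.13569772 -154.29085004   98.94460166] rect (511.09686279296875, -136.55859375) 195.94989013671875 101.1059341430664 16.69028091430664 circ ((511.28118896484375, -138.5587615966797), 98.73402404785156)
78 562 [ 452.89035338 -162.
[... 1097 characters left out ...]
] rect (513.1215209960938, -136.94149780273438) 183.95245361328125 82.56145477294922 34.83196258544922 circ ((513.1624755859375, -136.02633666992188), 93.8458251953125)
78 225 [ 463.95813266 -133.53041723   81.84856109] rect (552.4630126953125, -206.70462036132812) 202.27854919433594 394.087158203125 41.005210876464844 circ ((567.3642578125, -193.74887084960938), 210.93475341796875)
button [ 448.77851485 -169.42106214   98.        ]
barend [566.8322245  -95.66324257 138.        ] [ 554.90055178 -156.67567595  138.        ]
lid l/r/t/b [array([553.60853976, -74.0489499 , 110.        ]), array([ 548.69793042, -173.74170861,  110.        ]), array([ 602.91341585, -128.56970802,  110.        ])]
```

```bash
python3 - <<'E'
from h import *
for n in("top","side"):
    P=cloud(n,np.load(n+"0.npy")).reshape(-1,3)
    def near(c,r,lo,hi): return P[(np.hypot(P[:,0]-c[0],P[:,1]-c[1])<r)&(P[:,2]>lo)&(P[:,2]<hi)]
    L=near((551,-124),60,104,116); h=cv2.convexHull(L[:,:2].astype(np.float32))
    print(n,"lid",len(L),cv2.minEnclosingCircle(h),cv2.fitEllipse(h))
    B=near((551,-124),45,132,145); w,V=np.linalg.eigh(np.cov(B[:,:2].T)); 
    print(" bar",B.mean(0),cv2.minAreaRect(B[:,:2].astype(np.float32)),np.degrees(np.arctan2(V[1,1],V[0,1])))
    b=near((449,-169),27,94.5,104); print(" btn",len(b),b.mean(0),cv2.minEnclosingCircle(b[:,:2].astype(np.float32)),cv2.minAreaRect(b[:,:2].astype(np.float32)))
    c=near((449,-169),62,79,86); print(" console",c.mean(0),cv2.minAreaRect(c[:,:2].astype(np.float32)))
    a=P[(P[:,2]>33)&(P[:,2]<42)&(np.hypot(P[:,0]-500,P[:,1]+146)<130)]
    print(" near base",len(a))
    for nm,x in(("tom",(0,0)),):pass
# tomato/onion/garlic by top colours
p=cv2.imread("pics/top0.png");P=cloud("top",np.load("top0.npy"))
for nm,(u,v) in dict(tom=(417,240),onion=(332,267),garlic=(353,300)).items(): print(nm,P[v,u])
E
```

```text
top lid 637 ((548.2117919921875, -125.75447082519531), 56.408607482910156) ((549.4323120117188, -126.66975402832031), (102.61148834228516, 112.87306213378906), 119.66020965576172)
 bar [ 552.89855937 -123.30130372  137.49148716] ((552.410400390625, -123.64350891113281), (63.829193115234375, 20.899696350097656), 70.49947357177734) 76.60449480642595
 btn 201 [ 448.90096462 -169.38663664   98.84167659] ((448.9776916503906, -169.0684814453125), 25.767972946166992) ((448.2682800292969, -168.67361450195312), (46.26788330078125, 49.549072265625), 83.64453125)
 console [ 448.5634996  -168.28568642   82.2474833 ] ((453.9253845214844, -167.64578247070312), (92.9451904296875, 106.73905181884766), 22.340356826782227)
 near base 554
side lid 209 ((546.1843872070312, -121.71080780029297), 56.04804992675781) ((546.8734130859375, -117.57691192626953), (88.53417205810547, 112.51024627685547), 111.31533813476562)
 bar [ 550.62268607 -118.61363742  136.30510856] ((551.7100219726562, -122.70796966552734), (66.52898406982422, 28.3660888671875), 79.18000030517578) 76.4454532217126
 btn 69 [ 448.25796189 -165.62157949   98.53278111] ((447.9450988769531, -166.94969177246094), 24.582365036010742) ((449.5295715332031, -166.872314453125), (45.13179397583008, 47.09348678588867), 28.201839447021484)
 console [ 444.42428663 -148.78409815   82.20066612] ((452.66033935546875, -163.85255432128906), (86.87451171875, 105.91490936279297), 20.187271118164062)
 near base 283
tom [ 552.10285505 -248.62054965   55.23129224]
onion [475.53610534  -0.86581415  59.85666524]
garlic [379.94612596 -53.19555918  44.12934602]
```

```bash
python3 - <<'E'
from h import *
P=cloud("top",np.load("top0.npy"))
for nm,(u,v) in dict(bin=(230,160),binfront=(230,235),can=(335,178),can2=(328,142),toaster=(420,150),toastfront=(425,185),mill=(469,188)).items(): print(nm,P[v,u].round())
E
```

```text
bin [770. 274. 177.]
binfront [578. 282.  84.]
can [727. -23. 129.]
can2 [848.  -9. 141.]
toaster [ 790. -272.  161.]
toastfront [ 717. -288.   89.]
mill [ 655. -393.  157.]
```

>>> carry_out(xyz=[[-3.2, -3.0, 0], [-3.2, -3.0, 0], [-3.2, -3.0, 0], [-3.2, -3.0, 0], [-3.2, -3.0, 0], [-3.2, -3.0, 0], [-3.2, -3.0, 0], [-3.2, -3.0, 0]], rot=[[0, 0, 0], [0, 0, 0], [0, 0, 0], [0, 0, 0], [0, 0, 0], [0, 0, 0], [0, 0, 0], [0, 0, 0]])

```text
time_s: 0.9
eef_pos: [386.4, 252.6, 231.2]
eef_rot: [0.199, 0.98, -0.0, -0.0]
wrist_force: [0.6, -0.2, 0.3]
width: 85.3
```

>>> carry_out(xyz=[[-3.3, -3.1, 0], [-3.3, -3.1, 0], [-3.3, -3.1, 0], [-3.3, -3.1, 0], [-3.3, -3.1, 0], [-3.3, -3.1, 0], [-3.3, -3.1, 0], [-3.3, -3.1, 0]], rot=[[0, 0, 0], [0, 0, 0], [0, 0, 0], [0, 0, 0], [0, 0, 0], [0, 0, 0], [0, 0, 0], [0, 0, 0]])

```text
time_s: 1.7
eef_pos: [532.4, -79.2, 231.1]
eef_rot: [0.2, 0.98, 0.0, -0.0]
wrist_force: [1.0, 0.4, 0.4]
width: 85.6
```

>>> carry_out(xyz=[[-3.4, -3.4, 0], [0, 0, 0], [0, 0, 0], [0, 0, 0], [0, 0, 0], [0, 0, 0], [0, 0, 0], [0, 0, 0]], rot=[[0, 0, 0], [0, 0, 0.14], [0, 0, 0.14], [0, 0, 0.14], [0, 0, 0.14], [0, 0, 0.14], [0, 0, 0.14], [0, 0, 0.14]])

```text
time_s: 2.5
eef_pos: [550.0, -121.8, 231.0]
eef_rot: [0.639, 0.769, -0.0, -0.0]
wrist_force: [0.0, -0.4, 0.1]
width: 85.5
```

>>> carry_out(xyz=[[0, 0, 0], [0, 0, 0], [0, 0, 0], [0, 0, 0], [0, 0, 0]], rot=[[0, 0, 0.14], [0, 0, 0.14], [0, 0, 0.13], [0, 0, 0], [0, 0, 0]])

```text
time_s: 3.0
eef_pos: [550.1, -121.8, 231.1]
eef_rot: [0.779, 0.626, -0.0, -0.0]
wrist_force: [-0.8, -0.7, 0.2]
width: 85.5
```

```bash
python3 - <<'E'
from rig import sense,capture
import numpy as np,cv2
from scipy.spatial.transform import Rotation as R
s=sense();M=R.from_quat(s['eef_rot']).as_matrix()
print(s['qpos'].round(3),s['eef_pos'],M.round(4),"y ang",np.degrees(np.arctan2(M[1,1],M[0,1])))
d=np.array([551.5,-124,150])-s['eef_pos'];print(M.T@d/10)
for n in("top","side"):
    p,_=capture(n); cv2.imwrite(f"pics/{n}1.png",p)
E
```

```text
[-0.324  0.407  1.5   -0.     1.235 -0.107] [ 550.08013217 -121.80459188  231.13100541] [[ 2.152e-01  9.766e-01 -3.000e-04]
 [ 9.766e-01 -2.152e-01  1.000e-04]
 [ 0.000e+00 -3.000e-04 -1.000e+00]] y ang -12.427597307839461
[-0.18406769  0.18844589  8.1130368 ]
```

View pics/side1.png

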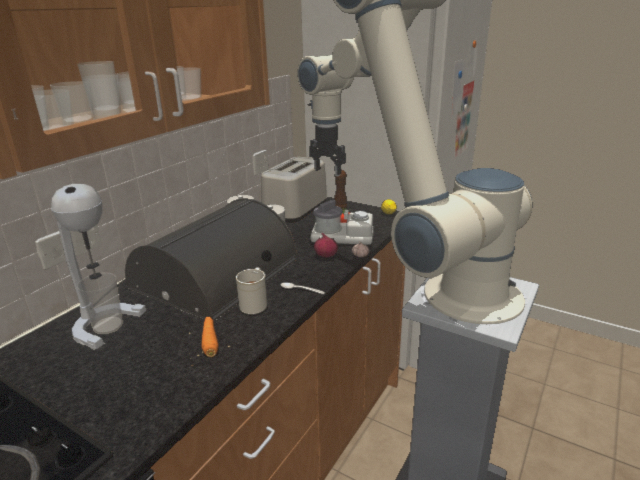

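The side view shows the gripper at about (325,155), straight above the chopper lid, and the other objects have not moved. I'll descend.

>>> carry_out(xyz=[[-0.18, 0.18, 2], [0, 0, 2], [0, 0, 2], [0, 0, 1.5], [0, 0, 0.5], [0, 0, 0], [0, 0, 0]], rot=[[0, 0, 0], [0, 0, 0], [0, 0, 0], [0, 0, 0], [0, 0, 0], [0, 0, 0], [0, 0, 0]])

```text
time_s: 3.8
eef_pos: [551.9, -124.1, 152.0]
eef_rot: [0.781, 0.625, 0.0, 0.0]
wrist_force: [0.1, -0.9, 0.3]
width: 85.6
```

```bash
python3 - <<'E'
from h import *
from rig import sense,capture
print(sense()['eef_pos'])
p,d=capture("side"); cv2.imwrite("pics/side2.png",cv2.resize(p[110:270,270:410],None,fx=5,fy=3.75*4/3,interpolation=cv2.INTER_CUBIC)[:600])
p,d=capture("top"); cv2.imwrite("pics/top2.png",cv2.resize(p[190:310,325:445],None,fx=5,fy=5,interpolation=cv2.INTER_CUBIC))
E
```

```text
[ 551.90011612 -124.13579165  151.95817079]
```

View pics/side2.png

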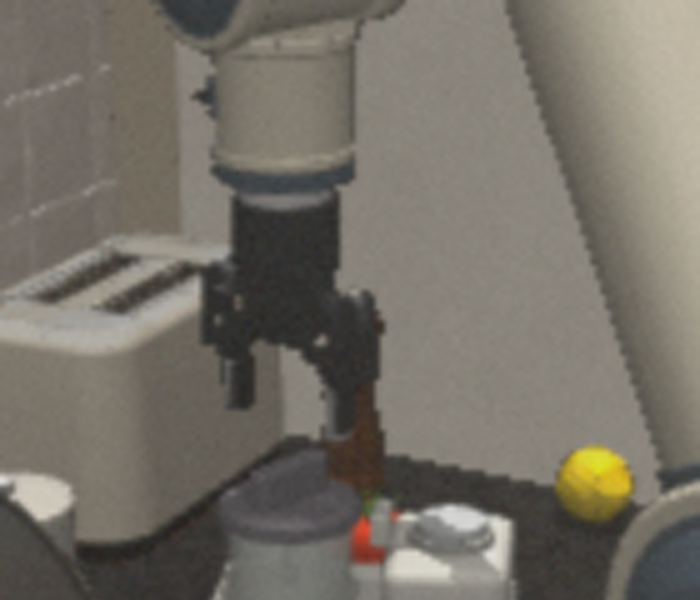

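View pics/top2.png

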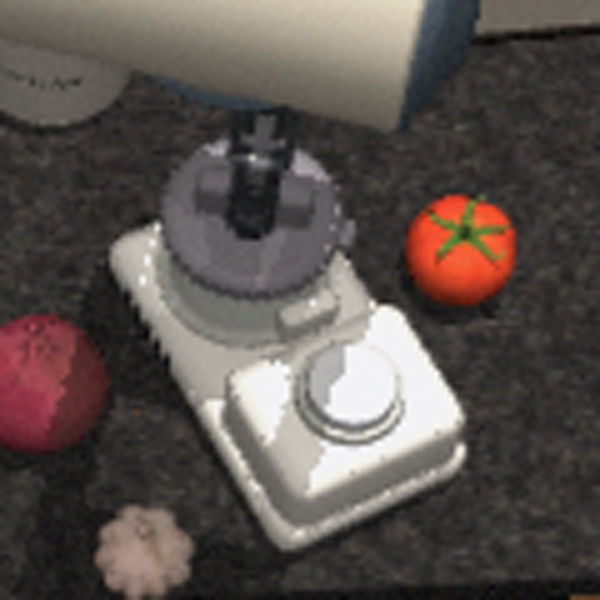

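The side view shows the fingers straddling the bar (about (290,410) in the crop), and the top view shows them centred across it at about (255,200). I'll go down and close.

>>> carry_out(xyz=[[0, 0, 1], [0, 0, 1], [0, 0, 1], [0, 0, 0.6], [0, 0, 0], [0, 0, 0]], rot=[[0, 0, 0], [0, 0, 0], [0, 0, 0], [0, 0, 0], [0, 0, 0], [0, 0, 0]])

```text
time_s: 4.5
eef_pos: [551.5, -124.0, 115.1]
eef_rot: [0.781, 0.625, -0.0, -0.0]
wrist_force: [0.7, -0.3, 0.1]
width: 85.3
```

>>> carry_out(xyz=[[0, 0, 0], [0, 0, 0], [0, 0, 0], [0, 0, 0], [0, 0, 0], [0, 0, 0], [0, 0, 0], [0, 0, 0]], rot=[[0, 0, 0], [0, 0, 0], [0, 0, 0], [0, 0, 0], [0, 0, 0], [0, 0, 0], [0, 0, 0], [0, 0, 0]], gripper=0, force=40)

```text
time_s: 5.3
eef_pos: [552.5, -124.2, 115.7]
eef_rot: [0.781, 0.625, 0.001, 0.001]
wrist_force: [5.3, 0.5, 0.5]
width: 17.0
```

```bash
python3 - <<'E'
from rig import sense
s=sense();print(s)
E
```

```text
{'time_s': 5.3, 'qpos': array([-3.26626985e-01,  5.49806076e-01,  1.62128311e+00,  2.98242505e-04,
        9.68436198e-01, -1.05731110e-01]), 'dq': array([0.00218706, 0.00182636, 0.00257771, 0.00042288, 0.00012125,
       0.00048063]), 'joint_efforts': array([-9.69039872e-01, -8.17881060e+01, -2.51159620e+01, -6.25148881e-01,
        1.27337046e+00, -8.00302159e-02]), 'eef_pos': array([ 552.50623496, -124.15331231,  115.71880693]), 'eef_rot': array([7.80790343e-01, 6.24792251e-01, 6.60678496e-04, 8.04381018e-04]), 'wrist_force': array([5.31628373, 0.46411169, 0.47566638]), 'ft_torque': array([ 0.17313988, -0.57688019, -0.07605716]), 'width': 17.049972659650766}
```

Gripped at 17 mm. I'll shift 1 mm toward the lid axis and turn.

>>> carry_out(xyz=[[0, 0.1, 0], [0, 0, 0], [0, 0, 0], [0, 0, 0], [0, 0, 0], [0, 0, 0], [0, 0, 0], [0, 0, 0]], rot=[[0, 0, 0], [0, 0, 0.06], [0, 0, 0.06], [0, 0, 0.06], [0, 0, 0.06], [0, 0, 0.06], [0, 0, 0], [0, 0, 0]])

```text
time_s: 6.1
eef_pos: [552.7, -124.2, 115.7]
eef_rot: [0.865, 0.501, 0.0, 0.0]
wrist_force: [0.7, 1.5, 6.8]
width: 16.5
```

```bash
cat > st.py <<'E'
from rig import sense
import numpy as np
from scipy.spatial.transform import Rotation as R
s=sense();M=R.from_quat(s['eef_rot']).as_matrix()
print(s['time_s'],s['eef_pos'].round(2),"xang",np.degrees(np.arctan2(M[1,0],M[0,0])).round(2),"F",s['wrist_force'].round(2),"Ftool",(M.T@s['wrist_force']).round(2),"T",s['ft_torque'].round(3),"q6",s['qpos'][5].round(3),"w",s['width'].round(1))
E
python3 st.py
```

```text
Traceback (most recent call last):
  File "st.py", line 5, in <module>
    print(s['time_s'],s['eef_pos'].round(2),"xang",np.degrees(np.arctan2(M[1,0],M[0,0])).round(2),"F",s['wrist_force'].round(2),"Ftool",(M.T@s['wrist_force']).round(2),"T",s['ft_torque'].round(3),"q6",s['qpos'][5].round(3),"w",s['width'].round(1))
                                                                                                                                                                                                                                   ^^^^^^^^^^^^^^^^
AttributeError: 'float' object has no attribute 'round'
```

```bash
sed -i "s/s\['width'\].round(1)/round(s['width'],1)/" st.py; python3 st.py
```

```text
6.1 [ 552.75 -124.19  115.67] xang 60.14 F [0.72 1.51 6.83] Ftool [ 1.68 -0.12 -6.83] T [ 0.235  0.039 -0.084] q6 0.195 w 16.5
```

>>> carry_out(xyz=[[0, 0, 0], [0, 0, 0], [0, 0, 0], [0, 0, 0], [0, 0, 0], [0, 0, 0], [0, 0, 0], [0, 0, 0]], rot=[[0, 0, 0.07], [0, 0, 0.07], [0, 0, 0.07], [0, 0, 0.07], [0, 0, 0.07], [0, 0, 0.07], [0, 0, 0.07], [0, 0, 0.07]])

```text
time_s: 6.9
eef_pos: [553.0, -124.4, 115.7]
eef_rot: [0.97, 0.241, 0.0, 0.0]
wrist_force: [2.8, -0.9, 4.9]
width: 17.4
```

```bash
python3 st.py
```

```text
6.9 [ 553.   -124.44  115.69] xang 27.91 F [ 2.75 -0.94  4.91] Ftool [ 2.    2.12 -4.91] T [ 0.006 -0.24   0.17 ] q6 0.757 w 17.4
```

>>> carry_out(xyz=[[0, 0, 0], [0, 0, 0], [0, 0, 0], [0, 0, 0]], rot=[[0, 0, 0.02], [0, 0, 0.02], [0, 0, 0], [0, 0, 0]])

```text
time_s: 7.3
eef_pos: [553.0, -124.5, 115.7]
eef_rot: [0.975, 0.223, 0.001, 0.0]
wrist_force: [2.0, -1.2, 5.5]
width: 17.3
```

```bash
python3 st.py
```

```text
7.3 [ 553.02 -124.48  115.68] xang 25.81 F [ 2.04 -1.2   5.47] Ftool [ 1.32  1.97 -5.47] T [ 0.035 -0.249 -0.1  ] q6 0.794 w 17.3
```

>>> carry_out(xyz=[[0, 0, 0], [0, 0, 0], [0, 0, 0], [0, 0, 0]], rot=[[0, 0, 0.02], [0, 0, 0.02], [0, 0, 0], [0, 0, 0]])

```text
time_s: 7.7
eef_pos: [553.0, -124.5, 115.7]
eef_rot: [0.979, 0.204, 0.001, 0.0]
wrist_force: [2.4, -1.1, 5.4]
width: 17.0
```

```bash
python3 st.py
```

```text
7.7 [ 553.04 -124.47  115.7 ] xang 23.55 F [ 2.43 -1.07  5.41] Ftool [ 1.8   1.96 -5.41] T [ 0.008 -0.271  0.294] q6 0.833 w 17.0
```

>>> carry_out(xyz=[[0, 0, 0], [0, 0, 0], [0, 0, 0], [0, 0, 0]], rot=[[0, 0, 0.02], [0, 0, 0.02], [0, 0, 0], [0, 0, 0]])

```text
time_s: 8.1
eef_pos: [553.1, -124.5, 115.7]
eef_rot: [0.983, 0.185, 0.001, 0.001]
wrist_force: [3.4, -1.1, 5.4]
width: 17.0
```

```bash
python3 st.py
```

```text
8.1 [ 553.14 -124.47  115.66] xang 21.27 F [ 3.39 -1.14  5.42] Ftool [ 2.75  2.3  -5.42] T [ 0.049 -0.584  1.45 ] q6 0.873 w 17.0
```

>>> carry_out(xyz=[[0, 0, 0], [0, 0, 0]], rot=[[0, 0, 0.0], [0, 0, 0.0]])

```text
time_s: 8.3
eef_pos: [553.2, -124.5, 115.7]
eef_rot: [0.983, 0.185, 0.001, 0.001]
wrist_force: [3.9, 0.5, 5.7]
width: 16.8
```

```bash
python3 st.py
```

```text
8.3 [ 553.16 -124.48  115.69] xang 21.27 F [3.93 0.48 5.7 ] Ftool [ 3.84  0.98 -5.7 ] T [ 0.047 -0.603  1.444] q6 0.873 w 16.8
```

Torque about the lid axis jumped to 1.45 Nm, so the stop is reached. Release and rise.

>>> carry_out(xyz=[[0, 0, 0], [0, 0, 0], [0, 0, 0], [0, 0, 0], [0, 0, 0], [0, 0, 0]], rot=[[0, 0, 0], [0, 0, 0], [0, 0, 0], [0, 0, 0], [0, 0, 0], [0, 0, 0]], gripper=0.8)

```text
time_s: 8.9
eef_pos: [552.4, -124.2, 115.2]
eef_rot: [0.983, 0.184, -0.0, -0.0]
wrist_force: [0.5, -0.5, 0.3]
width: 68.1
```

>>> carry_out(xyz=[[0, 0, -1], [0, 0, -2], [0, 0, -2], [0, 0, -2], [0, 0, -2], [0, 0, -1], [0, 0, 0]], rot=[[0, 0, 0], [0, 0, 0], [0, 0, 0], [0, 0, 0], [0, 0, 0], [0, 0, 0], [0, 0, 0]])

```text
time_s: 9.6
eef_pos: [553.1, -124.4, 216.8]
eef_rot: [0.983, 0.184, 0.001, 0.001]
wrist_force: [0.2, 0.7, 0.1]
width: 68.1
```

```bash
python3 st.py; python3 - <<'E'
from h import *
from rig import sense,capture
from scipy.spatial.transform import Rotation as R
p,d=capture("top"); cv2.imwrite("pics/top3.png",cv2.resize(p[190:310,325:445],None,fx=5,fy=5,interpolation=cv2.INTER_CUBIC))
p2,d2=capture("side"); cv2.imwrite("pics/side3.png",cv2.resize(p2[110:270,270:410],None,fx=5,fy=3.75,interpolation=cv2.INTER_CUBIC))
for n,dd in(("top",d),("side",d2)):
    P=cloud(n,dd).reshape(-1,3)
    def near(c,r,lo,hi): return P[(np.hypot(P[:,0]-c[0],P[:,1]-c[1])<r)&(P[:,2]>lo)&(P[:,2]<hi)]
    B=near((551,-124),45,132,145); 
    if len(B)>5:
        w,V=np.linalg.eigh(np.cov(B[:,:2].T)); print(n,len(B),B.mean(0),cv2.minAreaRect(B[:,:2].astype(np.float32)),np.degrees(np.arctan2(V[1,1],V[0,1])))
    b=near((449,-169),27,94.5,104); print(" btn",len(b),b.mean(0),cv2.minAreaRect(b[:,:2].astype(np.float32)))
s=sense();M=R.from_quat(s['eef_rot']).as_matrix()
print(M.T@(np.array([448.9,-168.5,130])-s['eef_pos'])/10)
E
```

```text
9.6 [ 553.13 -124.42  216.82] xang 21.19 F [0.17 0.66 0.1 ] Ftool [ 0.39 -0.55 -0.1 ] T [ 0.012 -0.015 -0.024] q6 0.874 w 68.1
top 75 [ 541.04250633 -128.56028698  137.49766823] ((542.2806396484375, -128.18600463867188), (41.674285888671875, 17.910907745361328), 20.96578025817871) -151.53444391404827
 btn 186 [ 449.64735744 -168.99218788   98.54074597] ((450.3817138671875, -170.1134490966797), (45.266151428222656, 48.42955017089844), 51.20368194580078)
side 62 [ 553.088866   -118.31822205  136.12540178] ((552.9630737304688, -120.94868469238281), (63.60760498046875, 20.210487365722656), 23.904661178588867) -158.07121043530924
 btn 72 [ 448.51172752 -165.80793494   98.25025949] ((450.2977600097656, -168.39276123046875), (45.18811798095703, 46.87361145019531), 28.022356033325195)
[-11.23468465   0.40478779   8.48977824]
```

View pics/top3.png

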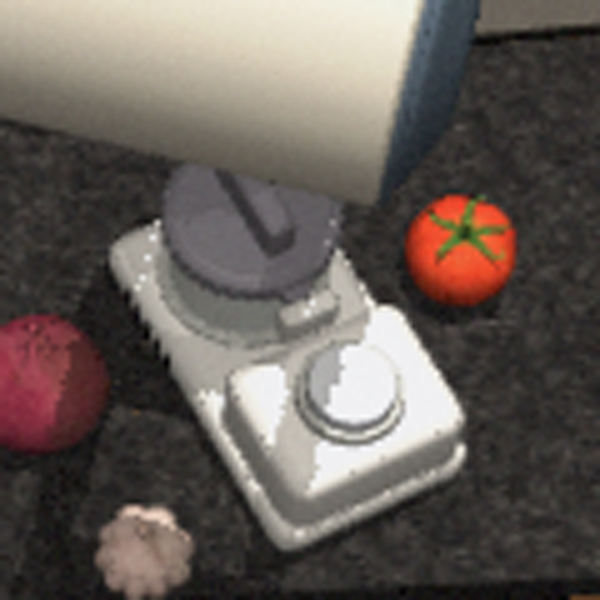

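View pics/side3.png

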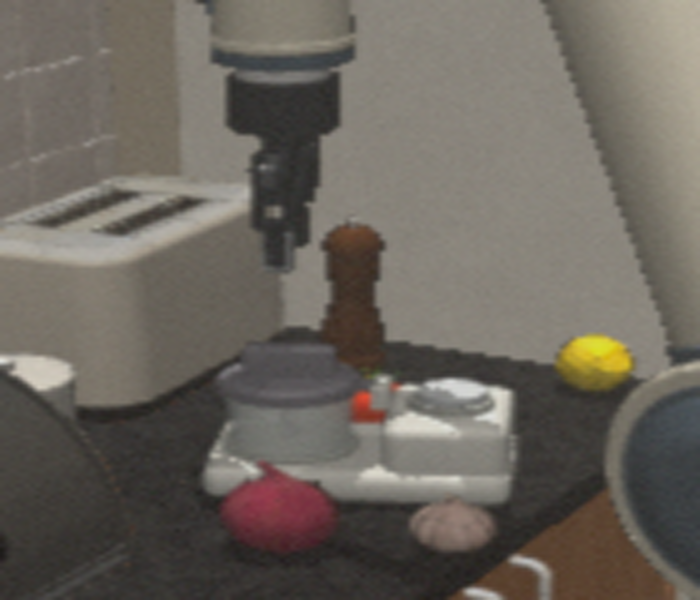

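The top view shows the bar pointing at the button and the lid's tab against the catch at (300,300). Next I'll close the fingers and move over the button.

>>> carry_out(xyz=[[-2.5, 0.1, 0], [-3.0, 0.1, 0], [-3.0, 0.1, 0], [-2.75, 0.1, 0], [0, 0, 2], [0, 0, 3], [0, 0, 3], [0, 0, 0.6]], rot=[[0, 0, 0], [0, 0, 0], [0, 0, 0], [0, 0, 0], [0, 0, 0], [0, 0, 0], [0, 0, 0], [0, 0, 0]], gripper=0)

```text
time_s: 10.5
eef_pos: [447.0, -167.6, 126.2]
eef_rot: [0.983, 0.184, -0.002, -0.002]
wrist_force: [0.5, -0.7, -0.4]
width: 0.0
```

>>> carry_out(xyz=[[0, 0, 1], [0, 0, 1], [0, 0, 0], [0, 0, 0]], rot=[[0, 0, 0], [0, 0, 0], [0, 0, 0], [0, 0, 0]])

```text
time_s: 10.9
eef_pos: [449.3, -168.7, 109.6]
eef_rot: [0.983, 0.184, 0.0, 0.0]
wrist_force: [-0.1, -0.1, 0.4]
width: -0.0
```

```bash
python3 st.py; python3 - <<'E'
from h import *
from rig import capture
p,d=capture("top"); cv2.imwrite("pics/top4.png",cv2.resize(p[190:310,325:445],None,fx=5,fy=5,interpolation=cv2.INTER_CUBIC))
p2,d2=capture("side"); cv2.imwrite("pics/side4.png",cv2.resize(p2[150:260,300:400],None,fx=5,fy=5,interpolation=cv2.INTER_CUBIC))
E
```

```text
10.9 [ 449.26 -168.7   109.64] xang 21.19 F [-0.09 -0.05  0.37] Ftool [-0.1   0.02 -0.37] T [0.026 0.009 0.076] q6 0.717 w -0.0
```

View pics/top4.png

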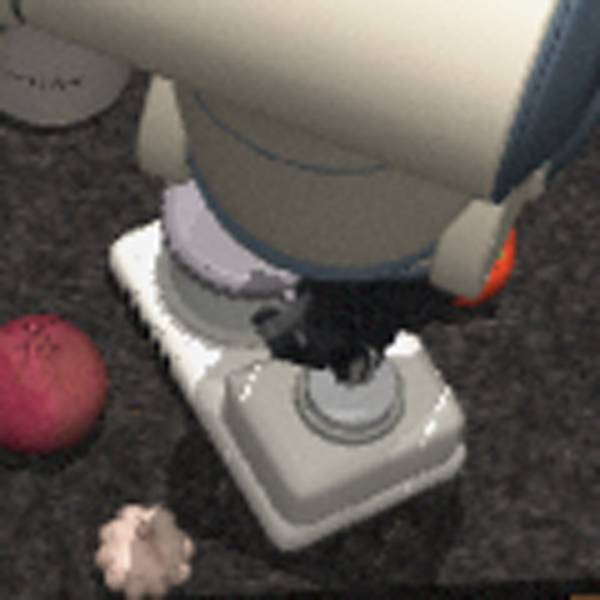

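View pics/side4.png

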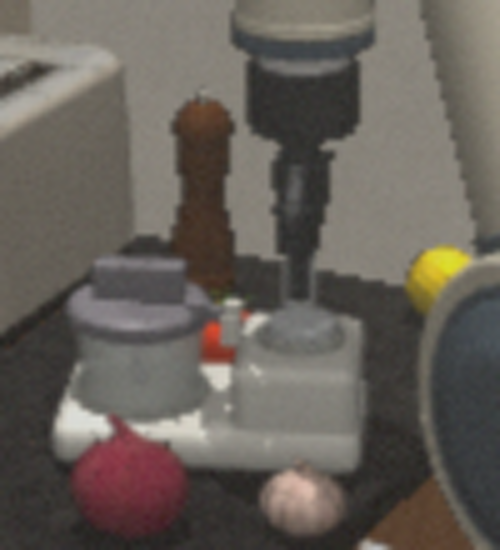

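The shut fingers stand just above the button centre (side crop, about (300,300)). Going down slowly and watching the force.

>>> carry_out(xyz=[[0, 0, 0.3], [0, 0, 0.3], [0, 0, 0.3], [0, 0, 0.1], [0, 0, 0], [0, 0, 0]], rot=[[0, 0, 0], [0, 0, 0], [0, 0, 0], [0, 0, 0], [0, 0, 0], [0, 0, 0]])

```text
time_s: 11.6
eef_pos: [449.0, -168.6, 99.3]
eef_rot: [0.983, 0.184, -0.0, -0.0]
wrist_force: [-0.5, 0.6, -0.3]
width: 0.1
```

```bash
python3 st.py
```

```text
11.6 [ 449.02 -168.63   99.26] xang 21.19 F [-0.55  0.56 -0.27] Ftool [-0.31 -0.72  0.27] T [ 0.015 -0.018 -0.016] q6 0.717 w 0.1
```

>>> carry_out(xyz=[[0, 0, 0.1], [0, 0, 0.1], [0, 0, 0.1], [0, 0, 0], [0, 0, 0]], rot=[[0, 0, 0], [0, 0, 0], [0, 0, 0], [0, 0, 0], [0, 0, 0]])

```text
time_s: 12.1
eef_pos: [449.1, -168.7, 96.3]
eef_rot: [0.983, 0.184, 0.0, 0.0]
wrist_force: [0.2, -0.1, 1.7]
width: -0.2
```

```bash
python3 st.py
```

```text
12.1 [ 449.15 -168.68   96.34] xang 21.19 F [ 0.24 -0.09  1.72] Ftool [ 0.19  0.17 -1.72] T [-0.003 -0.053 -0.045] q6 0.717 w -0.2
```

>>> carry_out(xyz=[[0, 0, 0.1], [0, 0, 0.1], [0, 0, 0.1], [0, 0, 0], [0, 0, 0]], rot=[[0, 0, 0], [0, 0, 0], [0, 0, 0], [0, 0, 0], [0, 0, 0]])

```text
time_s: 12.6
eef_pos: [449.1, -168.7, 93.3]
eef_rot: [0.983, 0.184, 0.0, 0.0]
wrist_force: [0.9, -0.3, 3.9]
width: -0.0
```

```bash
python3 st.py
```

```text
12.6 [ 449.14 -168.66   93.31] xang 21.19 F [ 0.92 -0.31  3.92] Ftool [ 0.74  0.62 -3.92] T [-0.041 -0.079  0.032] q6 0.717 w -0.0
```

>>> carry_out(xyz=[[0, 0, 0.1], [0, 0, 0.1], [0, 0, 0], [0, 0, 0]], rot=[[0, 0, 0], [0, 0, 0], [0, 0, 0], [0, 0, 0]])

```text
time_s: 13.0
eef_pos: [449.1, -168.6, 91.3]
eef_rot: [0.983, 0.184, 0.0, 0.0]
wrist_force: [0.5, 0.2, 5.4]
width: -0.2
```

```bash
python3 st.py;python3 - <<'E'
from rig import sense,capture
import numpy as np
for i in range(6):
    capture("side"); s=sense(); print(s['wrist_force'].round(2),s['eef_pos'].round(2))
E
```

```text
13.0 [ 449.1  -168.64   91.27] xang 21.19 F [0.54 0.23 5.41] Ftool [ 0.59 -0.02 -5.41] T [ 0.032 -0.128 -0.029] q6 0.717 w -0.2
[0.73 0.11 5.1 ] [ 449.14 -168.67   91.29]
[ 1.31 -0.22  4.69] [ 449.14 -168.65   91.32]
[-0.56 -0.49  5.11] [ 449.13 -168.65   91.3 ]
[ 0.66 -0.57  4.46] [ 449.12 -168.64   91.31]
[ 0.95 -0.18  5.3 ] [ 449.12 -168.67   91.31]
[ 1.12 -0.43  4.8 ] [ 449.17 -168.67   91.34]
```

>>> carry_out(xyz=[[0, 0, 0.08], [0, 0, 0.08], [0, 0, 0], [0, 0, 0]], rot=[[0, 0, 0], [0, 0, 0], [0, 0, 0], [0, 0, 0]])

```text
time_s: 13.7
eef_pos: [449.1, -168.6, 89.7]
eef_rot: [0.983, 0.184, 0.0, 0.0]
wrist_force: [1.1, -0.1, 6.8]
width: -0.1
```

```bash
python3 - <<'E'
from rig import sense,capture
from h import *
F=[];Z=[];D=[]
for i in range(10):
    p,d=capture("top" if i<6 else "side"); s=sense(); F.append(s['wrist_force']);Z.append(s['eef_pos'])
    if i<6: D.append(d)
print(np.mean(F,0),np.std(F,0)/3.2,np.mean(Z,0),s['time_s'])
d0=np.load("top0.npy");P0=cloud("top",d0);P=cloud("top",np.mean(D,0))
r=np.hypot(P0[...,0]-448.9,P0[...,1]+168.7)
# exposed side of the button: nearest the camera/base, unoccluded
for nm,a,b in(("btn",0,20),("collar",26.5,29),("console",33,45)):
    m=(r>=a)&(r<b)&(P0[...,0]<440)&(P[...,2]<110)
    if nm=="btn": m&=P0[...,2]>94
    print(nm,m.sum(),np.median(P0[m][:,2]).round(2),np.median(P[m][:,2]).round(2),P[m][:,2].mean().round(2))
p,_=capture("top");cv2.imwrite("pics/top5.png",cv2.resize(p[245:295,370:430],None,fx=10,fy=10,interpolation=cv2.INTER_CUBIC))
p,_=capture("side");cv2.imwrite("pics/side5.png",cv2.resize(p[200:250,335:385],None,fx=10,fy=10,interpolation=cv2.INTER_CUBIC))
E
```

```text
[0.69991281 0.13456675 5.55255024] [0.13369088 0.17773694 0.15901531] [ 449.14074291 -168.66091596   89.74440167] 14.2
btn 35 99.16 89.73 90.04
collar 39 87.54 87.73 87.08
console 273 75.3 75.77 60.66
```

View pics/top5.png

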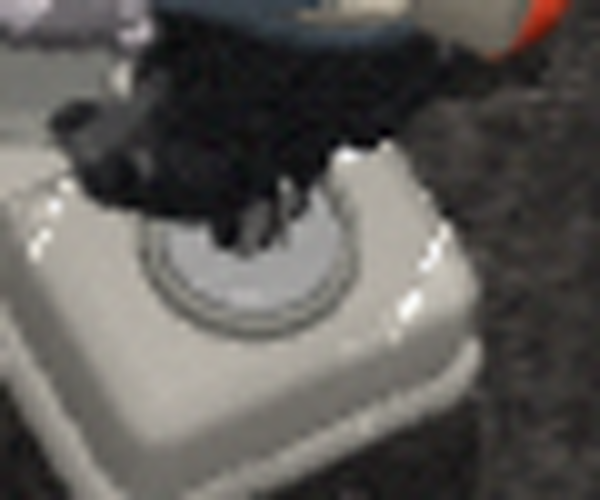

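View pics/side5.png

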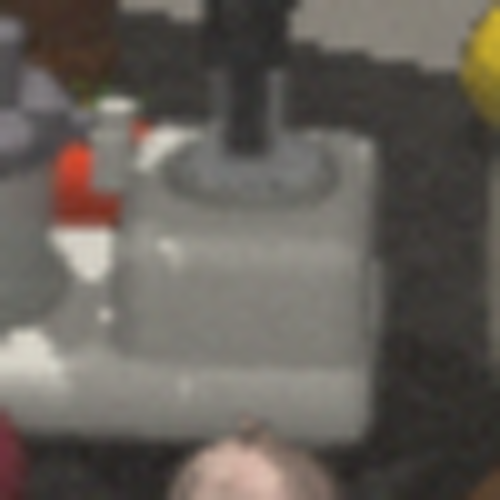

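Both views show the button top flush with the collar rim, at (250,250) in the top crop. The TCP is at 89.7 mm. Holding.

>>> carry_out(xyz=[[0, 0, 0], [0, 0, 0], [0, 0, 0], [0, 0, 0], [0, 0, 0], [0, 0, 0], [0, 0, 0], [0, 0, 0]], rot=[[0, 0, 0], [0, 0, 0], [0, 0, 0], [0, 0, 0], [0, 0, 0], [0, 0, 0], [0, 0, 0], [0, 0, 0]])

```text
time_s: 15.1
eef_pos: [449.1, -168.6, 89.7]
eef_rot: [0.983, 0.184, 0.0, 0.0]
wrist_force: [0.8, -0.5, 5.9]
width: -0.1
```

>>> carry_out(xyz=[[0, 0, 0], [0, 0, 0], [0, 0, 0], [0, 0, 0], [0, 0, 0], [0, 0, 0], [0, 0, 0], [0, 0, 0]], rot=[[0, 0, 0], [0, 0, 0], [0, 0, 0], [0, 0, 0], [0, 0, 0], [0, 0, 0], [0, 0, 0], [0, 0, 0]])

```text
time_s: 15.9
eef_pos: [449.1, -168.7, 89.7]
eef_rot: [0.983, 0.184, 0.0, 0.0]
wrist_force: [0.3, -0.0, 6.4]
width: 0.1
```

>>> carry_out(xyz=[[0, 0, 0], [0, 0, 0], [0, 0, 0], [0, 0, 0], [0, 0, 0], [0, 0, 0], [0, 0, 0], [0, 0, 0]], rot=[[0, 0, 0], [0, 0, 0], [0, 0, 0], [0, 0, 0], [0, 0, 0], [0, 0, 0], [0, 0, 0], [0, 0, 0]])

```text
time_s: 16.7
eef_pos: [449.1, -168.7, 89.7]
eef_rot: [0.983, 0.184, 0.0, 0.0]
wrist_force: [0.6, -0.3, 5.4]
width: 0.3
```

```bash
python3 st.py; python3 - <<'E'
from rig import sense,capture,ticket
from h import *
p,d=capture("side");P=cloud("side",d).reshape(-1,3)
B=P[(np.hypot(P[:,0]-552,P[:,1]+124)<45)&(P[:,2]>132)&(P[:,2]<145)]
print(cv2.minAreaRect(B[:,:2].astype(np.float32)))
print(ticket.sign_off())
E
```

```text
16.7 [ 449.14 -168.68   89.74] xang 21.19 F [ 0.56 -0.26  5.37] Ftool [ 0.43  0.44 -5.37] T [ 0.04  -0.119 -0.028] q6 0.717 w 0.3
((553.090576171875, -121.61015319824219), (63.35451126098633, 24.920501708984375), 21.98674774169922)
the job is handed in; nothing more can be done
None
```

I turned the lid clockwise to its stop, let go of it, then pressed the round button to flush with the shut fingers. The fingers had held it there for about 3 s when I handed the job in at about 17 s, and they are still holding it.

- **Lid:** the torque about its axis rose to about 1.45 Nm at the stop. At the last check the grip bar pointed along about 22°, against about 23° for the line to the button. The picture taken after letting go shows the lid's tab against the catch.
- **Button depth:** the three measurements disagree a little:
  - Fingertip height (89.7 mm) gives 8.3 mm of travel.
  - Mean force (about 5.6 N) gives about 7.1 mm.
  - The noisy top-camera depth gives about 9.4 mm.

  They average about 8.2 mm against the 8 mm asked, and both pictures showed the button flush with the collar. It was nowhere near the 14 mm bottom.
- **Surroundings:** I touched nothing else, and no picture shows anything moved. I didn't measure the food, mug or spoon again at the end.

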